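# Hand over to the next ingredient: clip the jar, zero the scale, point

## Task

The oats are weighed and we go on to the next ingredient: with the fingertips, press the oat jar's raised wire clip lever down and home against the glass, and push the right-hand key of the kitchen scale (tare, as seen from the robot) right down and let it come up again, in either order. When both are done, point at the yellow-capped spice jar from straight above, fingertips about two to five centimetres over its cap without touching it, and keep still there for three seconds so that the cook sees which one is next. Grasp and lift nothing, do not press the scale's other key, do not touch any spice jar, and leave the jars and the dish on the scale standing where they are.

Things in the scene. Friction and masses are not known exactly. Their poses are not given: they have to be found in the camera images.
- oat_jar: loose glass clip-top storage jar with pale oat flakes and an orange rubber seal, 135 x 120 x 153 mm high, about 0.7 kg, lid shut and fixed; the taller of the two such jars and the only one whose wire lever stands out. Origin: centre of the underside. z up, -x is its front, where the lever is. Glass radius at the neck about 55 mm; it may stand at the left or the right of the worktop
- oat_jar_clip (a joint): angle of the oat jar's wire lever about a level hinge along the jar's y axis, rad. 0: shut, the lever hangs down against the front of the glass (hard stop). Starts at 0.8 to 1.4, standing out in front (1.2: level). Stays where left; under 1 N at the tip moves it. Pressed from above it folds down; a small push toward the jar near its tip brings it home
- clip_pivot (a point): middle of the lever's hinge on the oat jar, 53 mm in front of the jar's centre and 127.5 mm above its underside; axes as the jar's
- clip_tip (a point): free end of the wire lever, 30 mm from the hinge; the lever is 30 mm wide (along the jar's y). Shut, the tip lies 64 mm in front of the jar's centre, 100 mm above the worktop, and the lever's outermost face 67 mm in front; swung out to 1.2 it lies about 83 mm in front, 127 mm up
- scale: flat white digital kitchen scale, 210 (x) x 170 (y) x 21 mm, does not slide. Origin: centre of the underside; z up, -x its front edge, toward the robot. The control strip (top 17 mm above the worktop) is the front 47 mm; behind it the glass platform, top 21 mm. The strip has the display at the left and two dark keys to the right
- tare_key (a point): centre of the top of the right-hand (tare) key, 20 mm above the worktop, 83 mm in front of the scale's centre and 55 mm to its right (-y); key 14 (x) x 20 (y) mm
- scale_key_1 (a joint): travel of the tare key, m: 0 up, 0.001 fully down (spring, 4 N at the bottom, comes up by itself). Counts as pressed past 0.0007. The reading's noise is as large as the travel: go by force
- power_key (a point): centre of the top of the other key (power, not to be pressed), of the same size, 30 mm to the left of the tare key, 10 mm bare gap between them
- scale_key_0 (a joint): travel of the power key, m: 0 up, 0.001 fully down; must not be pressed
- dish: small round navy ribbed dish, 90 mm across, 42 mm high, loose, on the scale's platform. Origin: centre of its underside
- spice_yellow: the only spice jar with a yellow cap, 44 mm across, 100 mm high, loose, somewhere in a row of four. Origin: centre of the underside, z up
- yellow_cap (a point): centre of the top of the yellow cap, 100 mm above the worktop
- spice_red_a: spice jar with a red cap, 45 mm across, 106 mm high, loose; centres in the row are 54 mm or more apart. Origin: centre of the underside
- spice_red_b: spice jar with a red cap, the same size
- spice_red_c: spice jar with a red cap, the same size
- seed_jar: the other, lower clip-top jar, orange seal, 126 x 110 x 128 mm high, grey-beige seeds, its lever already shut; loose, at the other end of the worktop. Origin: centre of the underside

How it is judged:
By the outcome, as a careful person would: the job done as asked, in the order asked, and still so for the second after the job is handed in, with the robot touching nothing.
It also fails if it takes over 58 s, if anything falls off the work surface, if the arm or the gripper's body presses on something with over 40 N, if the wrist force passes 120 N, or if a joint passes its speed limit or range.

## Robot

A 6-joint arm with a two-finger parallel gripper is mounted at the origin on a cart in front of the work surface, level with it; the furniture and walls round the work are solid. World frame = base frame: x ahead of the robot, y to its left, z up, the work surface at z = 0. Lengths are in m, angles in rad, forces in N, time in s.
With the tool pointing down it reaches from about 0.425 to 0.95 m from the base axis. Payload 3.5 kg.
Tool frame: the origin (TCP) lies between the finger pads, 19 mm behind the fingertips; this is the grasp point; z points along the fingers, y is the line along which they close (so a half turn about z gives the same grasp; the last joint's range is limited). The gripper opens to 85 mm and grips with 20 to 120 N. Pads are 22 mm wide; open, the fingers measure 114 mm over their backs; the gripper's body (76 mm by 85 mm) begins 54 mm behind the grasp point. The pads swing forward as they close: fully open they stand 13 mm farther back than shut.
Start: joints at [-1.359, 0.286, 1.577, -0, 1.279, -0.15], TCP at [0.239, -0.631, 0.25] pointing down, gripper open.
Joint ranges: [-2.77, 2.77], [-0.9, 2.22], [0.21, 2.48], [-1.53, 4.67], [0.24, 2.81], [-2.84, 2.84]. Speed limits (rad/s): [2.79, 2.79, 3.14, 3.14, 3.14, 3.14].

## Interface

Orientations are given as a unit quaternion [x, y, z, w].
In Python, from plant import telemetry, vision, ctrl gives the robot as it stands.
- The arm moves only by the tool arm_command, never from a script. Its argument "series" is one flat list of numbers, 7 for each row, row after row: the shift along the tool's x, y, z in cm, then the turn, a rotation vector about the tool's x, y, z in degrees, then the closure, from 0 (fully open) to 1 (shut). A call has 1 to 10 rows; each row is the pose to reach, as a shift and turn from the pose commanded when the call began, along the tool's axes at that moment; what a row does not reach only later rows make up. A row lasts 1/12 s, in which the tool goes at most 41.7 mm and 7.16 degrees, less where a joint would pass 70% of its speed; a pose out of reach is approached as far as the arm can. A call with a gripper value outside its range is refused whole. The fingers move at their own pace and stop on an object; "force" is the grip in N (left out, the last holds). Time passes only in rows, so rows that repeat a pose let the fingers close. It gives the time, the measured TCP pose, the force, the opening and the grip force at its end, in the units of the state.
- telemetry.get_state(): the state, without advancing time (a new reading comes with each control period).
- vision.read_camera(name): name is "scene" or "top" or "wrist"; returns a dict with "color" (480x640x3 uint8, blue, green, red), "K" (3x3 intrinsics, pixels), "rvec" (rotation vector, rad) and "tvec" (3), from world to camera coordinates, as OpenCV has them; the wrist camera has in their place "T_tool_cam" (4x4, takes a point from camera to tool coordinates, whose origin is the TCP and whose axes are the flange's). Camera axes: x right, y down, z forward; pixel columns grow to the right and rows downward; lengths in m; the calibration is good to about 2 mm. A picture is of the moment at which its call begins: read the wrist's pose just before it. There is no depth.
- ctrl.sign_off(): hands the job in; it is judged then, once.
The state is a dict: "time": time; "qpos": joint angles; "dq": joint speeds; "joint_efforts": joint torques, N m; "eef_pos": TCP position; "tcp_rot": TCP orientation; "contact_force": force on the tool from outside, world axes, zero at the start; "wrist_torque": the same for the moment, N m; "opening": opening from 0.0 (shut) to 1.0 (fully open); "finger_force": force on a finger pad.
Only numpy, scipy, OpenCV 4.12 (cv2) and the standard library are available. Lean on these libraries where they do the work, as an engineer would, in place of code of your own. Each camera call takes 0.05 s, during which the arm holds its last target. There are 200 camera calls.

## Working session

There is one attempt and no reset: what is moved stays moved. The work goes in short steps, Python scripts to look and compute and a tool call to move; the robot and the scene stay as the last step left them, time stands still between calls to the robot, and variables do not carry over. Pictures are saved under pics/ and viewed, at most 10 in all, crops included, and the job is handed in when it is done.

Besides the shell and the picture viewer there is one more tool, called after "Emit:" in YAML: its name, and indented under it one key for each argument. arm_command: Moves the arm, as the interface text tells. Its arguments: {"type":"object","properties":{"series":{"type":"array","items":{"type":"number"}},"force":{"type":"number"}},"required":["series"]}

```bash
ls; mkdir -p pics
python3 - <<'E'
from plant import telemetry, vision
import cv2,pickle
s=telemetry.get_state();print(s)
d={n:vision.read_camera(n) for n in("scene","top")}
pickle.dump(d,open('cams.pkl','wb'))
for n in d: cv2.imwrite(f'pics/{n}0.png',d[n]['color']);print(n,{k:v for k,v in d[n].items() if k!='color'})
E
```

```text
pics
{'time': 0.0, 'qpos': array([-1.35901476e+00,  2.87175350e-01,  1.57820374e+00, -1.28905978e-05,
        1.27857559e+00, -1.50036333e-01]), 'dq': array([-0.0022739 ,  0.00054221, -0.00021973,  0.00065495, -0.00039864,
       -0.00011367]), 'joint_efforts': array([-1.57266353e-03, -4.05986774e+01, -2.92627949e+01, -1.86964189e-04,
        5.85495494e-03,  1.39592807e-06]), 'eef_pos': array([ 0.23880353, -0.63068397,  0.24862618]), 'tcp_rot': array([ 9.83679536e-01,  1.79925472e-01, -4.26221215e-05, -1.18026071e-03]), 'contact_force': array([ 0.36389317, -0.0363838 , -0.47253851]), 'wrist_torque': array([0.00097438, 0.08848841, 0.01943574]), 'finger_force': 0.0, 'opening': 0.9974924132204768}
scene {'K': array([[461.75071082,   0.        , 323.06233842],
       [  0.        , 461.75071082, 240.18635632],
       [  0.        ,   0.        ,   1.        ]]), 'rvec': array([ 0.68154797, -2.41803914,  1.43836918]), 'tvec': array([0.51435171, 0.22288719, 0.91544273])}
top {'K': array([[499.10028604,   0.        , 320.06014208],
       [  0.        , 499.10028604, 237.84072534],
       [  0.        ,   0.        ,   1.        ]]), 'rvec': array([ 2.15814707, -2.13347679,  0.17940381]), 'tvec': array([0.00684841, 0.57348854, 1.24498323])}
```

View pics/scene0.png

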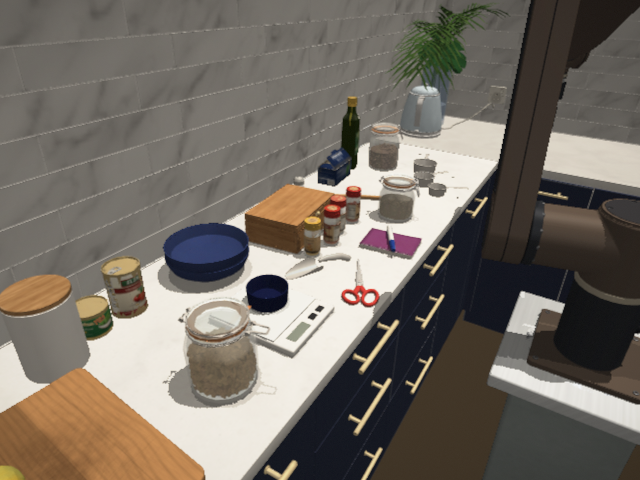

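View pics/top0.png

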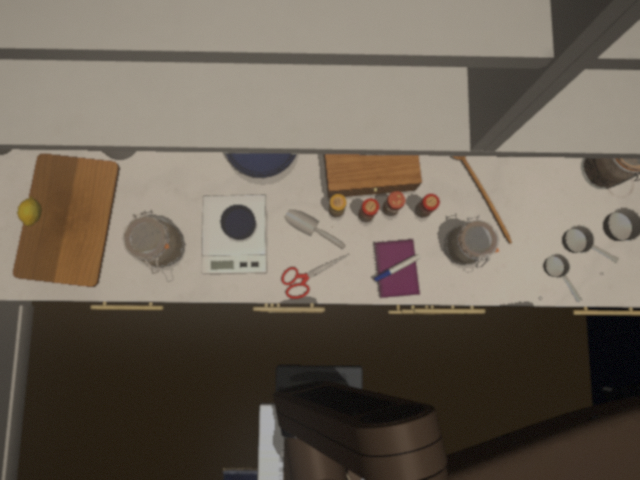

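The oat jar is at the left (top view about (150,240), with its lever near (167,270)). The scale is at (235,235), with the tare key near (254,264), and the yellow cap is at (338,204). Next I enlarge these.

```bash
cat > h.py <<'E'
import numpy as np,cv2
def ray(c,uv):
    R=cv2.Rodrigues(c['rvec'])[0]; o=-R.T@c['tvec']
    p=cv2.undistortPoints(np.array([[uv]],float),c['K'],None)[0,0]
    return o,R.T@np.array([p[0],p[1],1.])
def onz(c,uv,z):
    o,d=ray(c,uv); return o+d*(z-o[2])/d[2]
def tri(c1,u1,c2,u2):
    o1,d1=ray(c1,u1);o2,d2=ray(c2,u2)
    t=np.linalg.lstsq(np.c_[d1,-d2],o2-o1,rcond=None)[0]
    a,b=o1+d1*t[0],o2+d2*t[1]; return (a+b)/2,np.linalg.norm(a-b)
E
python3 - <<'E'
import pickle,cv2,numpy as np
from h import *
d=pickle.load(open('cams.pkl','rb'));t,s=d['top'],d['scene']
a=cv2.resize(t['color'][190:290,110:280],None,fx=4.7,fy=4.7,interpolation=cv2.INTER_CUBIC)
b=cv2.resize(s['color'][270:410,170:345],None,fx=4.2,fy=4.2,interpolation=cv2.INTER_CUBIC)
cv2.imwrite('pics/ta.png',a);cv2.imwrite('pics/sb.png',b)
hsv=cv2.cvtColor(t['color'],cv2.COLOR_BGR2HSV)
m=cv2.inRange(hsv,(18,120,80),(32,255,255))
n,l,st,c=cv2.connectedComponentsWithStats(m)
for i in range(1,n):
    if st[i,4]>15: print('yel',st[i],c[i],onz(t,c[i],.1))
for u in [(203,195),(267,195),(267,273),(203,273)]: print('scale corner',onz(t,u,.02))
print('cam',ray(t,(320,240))[0],ray(s,(320,240))[0])
for u in[(254,264),(243,264)]:print('key',onz(t,u,.02))
E
```

```text
yel [330 194  16  18 150] [337.09333333 202.42666667] [ 0.65483279 -0.02760527  0.1       ]
yel [ 18 196  24  31 501] [ 29.37924152 211.27145709] [0.62224385 0.73384314 0.1       ]
scale corner [0.68873703 0.32594901 0.02      ]
scale corner [0.69104661 0.15584454 0.02      ]
scale corner [0.48292621 0.15023399 0.02      ]
scale corner [0.48100243 0.31624363 0.02      ]
cam [0.37379907 0.02712402 1.31850589] [0.10423711 0.86720117 0.62399401]
key [0.50602541 0.18472503 0.02      ]
key [0.50568719 0.21335661 0.02      ]
```

View pics/ta.png

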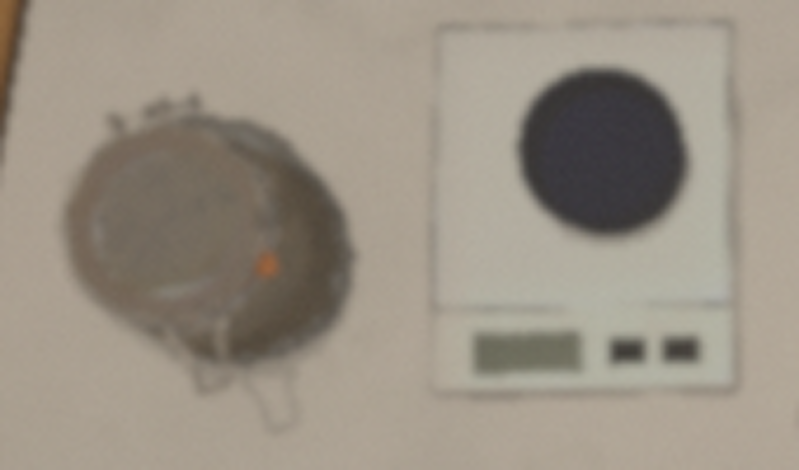

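View pics/sb.png

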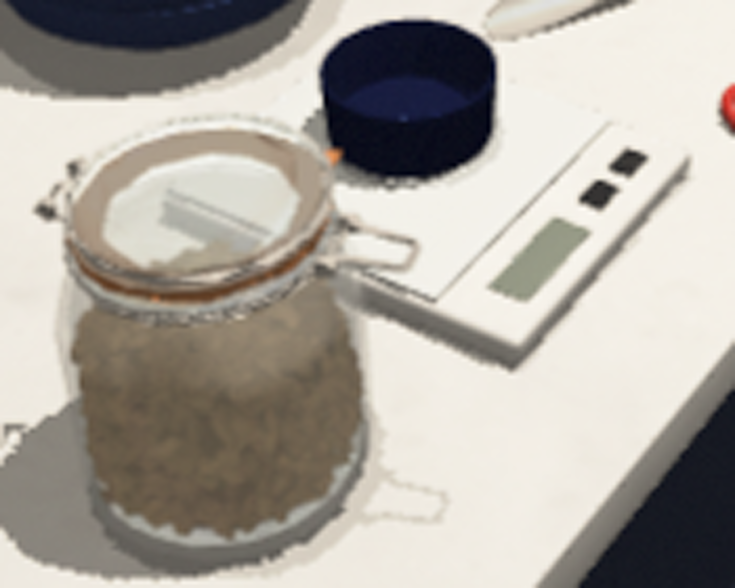

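Run:
```python
import pickle,cv2,numpy as np
from h import *
np.set_printoptions(precision=4,suppress=True)
d=pickle.load(open('cams.pkl','rb'));t,s=d['top'],d['scene']
T=lambda u,v:(110+u/4.7-.4,190+v/4.7-.4)
S=lambda u,v:(170+u/4.2-.4,270+v/4.2-.4)
for n,a,b in [('tip',(215,382),(411,254)),('hinge',(193,325),(332,247)),('tare',(681,350),(629,162)),('power',(628,351),(598,194)),('dispctr',(528,353),(539,261)),('scFR',(735,389),(688,162))]:
    print(n,*tri(t,T(*a),s,S(*b)))
print('lidtop',onz(t,T(165,220),.15),onz(s,S(203,203),.153),'backhw',onz(t,T(155,108),.13))
print('hinge@.1275',onz(t,T(193,325),.1275),'tip@.125',onz(t,T(215,382),.125))
hsv=cv2.cvtColor(s['color'],cv2.COLOR_BGR2HSV)
m=cv2.inRange(hsv[200:270,290:335],(18,120,80),(32,255,255))
n,l,st,c=cv2.connectedComponentsWithStats(m)
for i in range(1,n):
    if st[i,4]>15: print('yel',st[i],c[i]+[290,200],onz(s,c[i]+[290,200],.1))
```

```text
tip [0.4726 0.4028 0.131 ] 0.006759260396838513
hinge [0.5013 0.4156 0.1307] 0.007075157517397739
tare [0.5031 0.1821 0.0208] 0.005754654680306233
power [0.5028 0.2117 0.0201] 0.004792941879139988
dispctr [0.5012 0.2674 0.0178] 0.004841467325951542
scFR [0.4836 0.1531 0.01  ] 0.003926590411536838
lidtop [0.5551 0.4285 0.15  ] [0.5373 0.4411 0.153 ] backhw [0.6165 0.4443 0.13  ]
hinge@.1275 [0.5048 0.4186 0.1275] tip@.125 [0.4761 0.4065 0.125 ]
yel [ 14  16  17  15 186] [312.3226 223.3656] [ 0.6421 -0.0168  0.1   ]
```

```bash
cat >> h.py <<'E'
from scipy.spatial.transform import Rotation as Ro
def rel(p,yaw=None):
    from plant import telemetry
    s=telemetry.get_state(); R=Ro.from_quat(s['tcp_rot'])
    q=R.as_matrix(); y0=np.degrees(np.arctan2(q[1,0],q[0,0]))
    print('t',s['time'],'pos',s['eef_pos'],'yaw',y0,'tilt',q[:,2],'F',s['contact_force'],'q6',s['qpos'][5])
    for x in p: print('  to',x,'cm',np.round(R.inv().apply(np.array(x)-s['eef_pos'])*100,2), '' if yaw is None else ('rz(deg)',round(y0-yaw,2)))
E
python3 - <<'E'
from plant import vision
from h import *
np.set_printoptions(precision=4,suppress=True)
c=vision.read_camera('wrist');print(c['T_tool_cam'],c['K'])
rel([(0.36,-.52,.28),(0.45,-.40,.3),(.5,-.2,.3),(.5,0,.3),(.47,.2,.3),(.44,.33,.3)],20)
E
```

```text
[[ 0.0001 -0.9479 -0.3185  0.0832]
 [ 1.     -0.0002  0.0008  0.0009]
 [-0.0009 -0.3185  0.9479 -0.1243]
 [ 0.      0.      0.      1.    ]] [[419.3083   0.     322.8969]
 [  0.     419.3083 241.8418]
 [  0.       0.       1.    ]]
t 0.15 pos [ 0.2389 -0.6308  0.2489] yaw 20.729552114948536 tilt [-0.0004  0.0018 -1.    ] F [-0.5908 -0.3215 -0.2243] q6 -0.14998178868580578
  to (0.36, -0.52, 0.28) cm [15.25 -6.08 -3.09] ('rz(deg)', np.float64(0.73))
  to (0.45, -0.4, 0.3) cm [ 27.92 -14.12  -5.07] ('rz(deg)', np.float64(0.73))
  to (0.5, -0.2, 0.3) cm [ 39.67 -31.06  -5.04] ('rz(deg)', np.float64(0.73))
  to (0.5, 0, 0.3) cm [ 46.75 -49.76  -5.  ] ('rz(deg)', np.float64(0.73))
  to (0.47, 0.2, 0.3) cm [ 51.03 -69.53  -4.96] ('rz(deg)', np.float64(0.73))
  to (0.44, 0.33, 0.3) cm [ 52.82 -82.75  -4.94] ('rz(deg)', np.float64(0.73))
```

Emit:
arm_command:
  series: [15,-6,-3,0,0,0,1,15,-6,-3,0,0,0,1,15,-6,-3,0,0,0,1,15,-6,-3,0,0,0,1,28,-14,-5,0,0,0,1,28,-14,-5,0,0,0,1,28,-14,-5,0,0,0,1,28,-14,-5,0,0,0,1,32,-20,-5,0,0,0,1,36,-26,-5,0,0,0,1]
  force: 20

```text
time: 0.98
eef_pos: [0.4706, -0.3186, 0.2999]
tcp_rot: [0.984, 0.18, 0.0, -0.0]
contact_force: [0.3, -0.0, 0.2]
opening: -0.004
finger_force: 0.0
```

```bash
python3 -c "
from h import *
rel([(.5,-.2,.3),(.5,0,.3),(.47,.2,.3),(.44,.33,.3)],20)"
```

```text
t 0.9833 pos [ 0.47057012 -0.31856755  0.29991496] yaw 20.711180511817055 tilt [ 1.04806491e-04  4.94121278e-05 -9.99999993e-01] F [ 0.25635154 -0.04216342  0.21680045] q6 0.4356318103835863
  to (0.5, -0.2, 0.3) cm [ 6.950e+00 -1.005e+01 -1.000e-02] ('rz(deg)', np.float64(0.71))
  to (0.5, 0, 0.3) cm [ 1.402e+01 -2.876e+01 -1.000e-02] ('rz(deg)', np.float64(0.71))
  to (0.47, 0.2, 0.3) cm [ 1.829e+01 -4.853e+01 -1.000e-02] ('rz(deg)', np.float64(0.71))
  to (0.44, 0.33, 0.3) cm [ 2.008e+01 -6.175e+01 -1.000e-02] ('rz(deg)', np.float64(0.71))
```

Emit:
arm_command:
  series: [7,-10,0,0,0,0,1,7,-10,0,0,0,0,1,7,-10,0,0,0,0,1,12,-26,0,0,0,0,1,12,-26,0,0,0,0,1,12,-26,0,0,0,0,1,12,-26,0,0,0,0,1,12,-26,0,0,0,0,1,12,-26,0,0,0,0,1]

```text
time: 1.73
eef_pos: [0.4898, -0.0323, 0.2999]
tcp_rot: [0.983, 0.182, -0.0, 0.0]
contact_force: [0.5, 0.3, 0.2]
opening: -0.003
finger_force: 0.0
```

```bash
cat >> h.py <<'E'
def wrist(name):
    from plant import telemetry,vision
    import pickle
    s=telemetry.get_state(); w=vision.read_camera('wrist')
    Tw=np.eye(4);Tw[:3,:3]=Ro.from_quat(s['tcp_rot']).as_matrix();Tw[:3,3]=s['eef_pos']
    M=np.linalg.inv(Tw@w['T_tool_cam'])
    c=dict(color=w['color'],K=w['K'],rvec=cv2.Rodrigues(M[:3,:3])[0],tvec=M[:3,3])
    cv2.imwrite(f'pics/{name}.png',w['color']);pickle.dump(c,open(name+'.pkl','wb'));return c
E
python3 - <<'E'
from h import *
c=wrist('w1')
hsv=cv2.cvtColor(c['color'],cv2.COLOR_BGR2HSV)
m=cv2.inRange(hsv,(18,100,60),(34,255,255))
n,l,st,cc=cv2.connectedComponentsWithStats(m)
for i in range(1,n):
    if st[i,4]>100: print('yel',st[i],cc[i],onz(c,cc[i],.1))
rel([(.47,.2,.3),(.44,.34,.3)],20)
E
```

```text
yel [ 373    0   65   32 1358] [401.53608247  12.66936672] [ 0.64113356 -0.03356189  0.1       ]
yel [496  40  29  29 306] [509.62091503  55.44771242] [ 0.64395334 -0.11641814  0.1       ]
t 1.7833 pos [ 0.4900238  -0.03375595  0.29995117] yaw 20.857608330951233 tilt [ 7.47787496e-06 -5.69845951e-04 -9.99999838e-01] F [ 0.29919776 -0.83764765  0.29145701] q6 0.9314762119698003
  to (0.47, 0.2, 0.3) cm [ 6.450e+00 -2.256e+01 -2.000e-02] ('rz(deg)', np.float64(0.86))
  to (0.44, 0.34, 0.3) cm [ 8.630e+00 -3.671e+01 -3.000e-02] ('rz(deg)', np.float64(0.86))
```

View pics/w1.png

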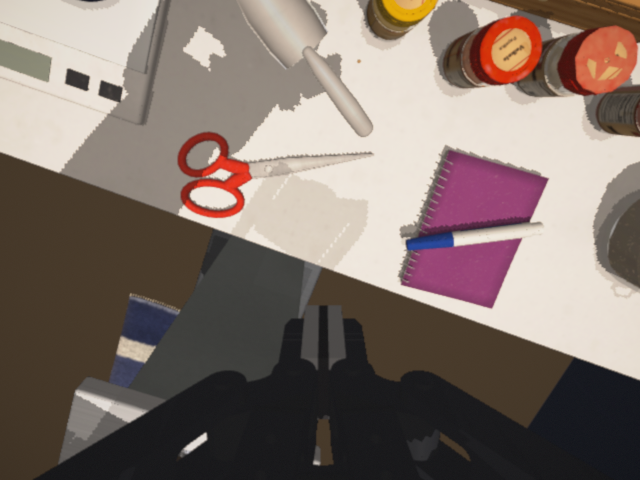

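The yellow cap is cut off at the top edge (about (402,5)), and the keys are at (78,80) and (110,92). The fingers are shut at (322,330). I'll move on to a view of the lever and keys.

Emit:
arm_command:
  series: [4,-16,0,0,0,0,1,4,-16,0,0,0,0,1,4,-16,0,0,0,0,1,4,-16,0,0,0,0,1,4,-36,0,0,0,0,1,4,-36,0,0,0,0,1,4,-36,0,0,0,0,1,4,-36,0,0,0,0,1,4,-36,0,0,0,0,1,4,-36,0,0,0,0,1]

```text
time: 2.62
eef_pos: [0.3991, 0.3195, 0.2998]
tcp_rot: [0.983, 0.182, -0.0, -0.001]
contact_force: [-0.8, -1.3, -0.5]
opening: -0.002
finger_force: 0.0
```

Run:
```python
from h import *
c=wrist('w2')
rel([(.4,.3,.3)],20)
```

```text
t 2.6667 pos [0.4001001  0.31748782 0.29969871] yaw 20.86927710093372 tilt [-4.36365205e-04 -4.11369705e-04 -9.99999820e-01] F [-0.23963713 -0.47526812  0.61731486] q6 1.6785972534644393
  to (0.4, 0.3, 0.3) cm [-0.63  1.63 -0.03] ('rz(deg)', np.float64(0.87))
```

View pics/w2.png

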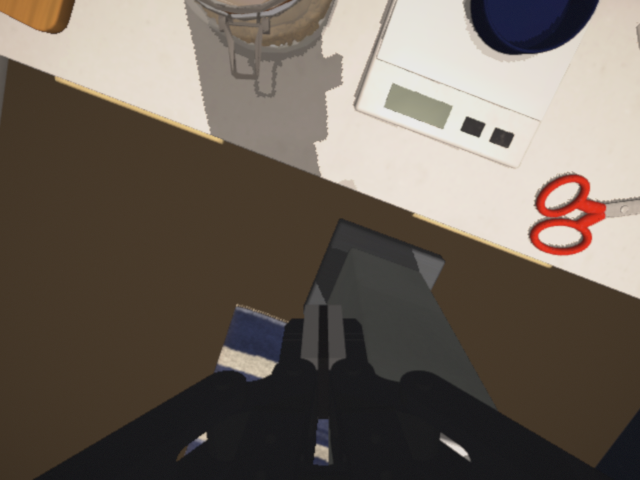

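The keys are at (472,127) and (501,138). The lever is near (245,45), pointing down the image. I'll enlarge it and measure the keys.

Run:
```python
from h import *
import pickle
np.set_printoptions(precision=4,suppress=True)
c=pickle.load(open('w2.pkl','rb'))
cv2.imwrite('pics/w2c.png',cv2.resize(c['color'][0:110,180:330],None,fx=5,fy=5,interpolation=cv2.INTER_CUBIC))
m=cv2.inRange(c['color'],(0,0,0),(60,60,60));m[:100]=0;m[160:]=0;m[:,:440]=0;m[:,530:]=0
n,l,st,cc=cv2.connectedComponentsWithStats(m)
for i in range(1,n):
    if st[i,4]>60: print(st[i],cc[i],onz(c,cc[i],.02))
```

```text
[466 118  17  18 128] [474.1016 126.0156] [0.5065 0.2093 0.02  ]
```

View pics/w2c.png

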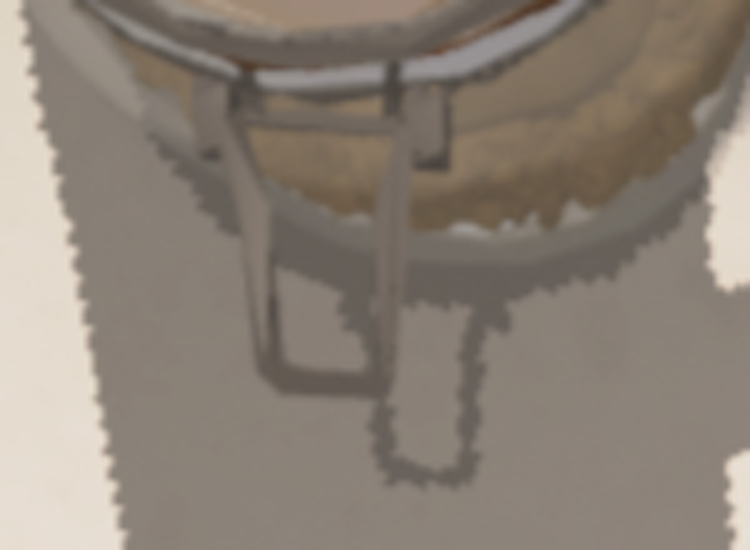

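Run:
```python
from h import *
import pickle
np.set_printoptions(precision=4,suppress=True)
c=pickle.load(open('w2.pkl','rb'));d=pickle.load(open('cams.pkl','rb'));t,s=d['top'],d['scene']
W=lambda u,v:(180+u/5-.4,v/5-.4)
T=lambda u,v:(110+u/4.7-.4,190+v/4.7-.4)
S=lambda u,v:(170+u/4.2-.4,270+v/4.2-.4)
h=onz(c,W(320,118),.1275);print('hinge',h)
hl,hr=onz(c,W(240,112),.1275),onz(c,W(398,125),.1275);e=hl-hr;print('axis',hl,hr,np.linalg.norm(e),'yaw',np.degrees(np.arctan2(-e[0],e[1])))
for z in(.115,.12,.125,.13,.135):
    p=onz(c,W(325,385),z);v=p-h;print(p,np.linalg.norm(v),'dir',np.degrees(np.arctan2(-v[1],-v[0])))
print('tri tip w-scene',tri(c,W(325,385),s,S(411,254)),'w-top',tri(c,W(325,385),t,T(215,382)))
print('tri hinge w-scene',tri(c,W(320,118),s,S(332,247)))
for n,a,b,e in[('tare',(501.5,138.5),(629,162),(681,350)),('power',(473.8,126.3),(598,194),(628,351))]:
    print(n,onz(c,a,.02),onz(t,T(*e),.02),onz(s,S(*b),.02))
g=cv2.cvtColor(c['color'],cv2.COLOR_BGR2GRAY)
for th in(70,90):
  n,l,st,cc=cv2.connectedComponentsWithStats((g[112:152,455:520]<th).astype(np.uint8))
  for i in range(1,n):
    if st[i,4]>60: print(th,st[i],cc[i]+[455,112],onz(c,cc[i]+[455,112],.02))
```

```text
hinge [0.5028 0.4122 0.1275]
axis [0.4998 0.4219 0.1275] [0.5056 0.4027 0.1275] 0.020037444303029738 yaw 16.672132455745484
[0.4726 0.4043 0.115 ] 0.033558283574112585 dir 14.592313045931396
[0.4727 0.4034 0.12  ] 0.0321983168144511 dir 16.235954206206753
[0.4728 0.4025 0.125 ] 0.03160644010229551 dir 17.860598378525502
[0.4729 0.4016 0.13  ] 0.03182553608675353 dir 19.46400926009785
[0.4729 0.4007 0.135 ] 0.032839376965641834 dir 21.04414128430047
tri tip w-scene (array([0.4717, 0.4009, 0.1292]), np.float64(0.002797856060056859)) w-top (array([0.4734, 0.3969, 0.1555]), np.float64(0.0002899318836144918))
tri hinge w-scene (array([0.5018, 0.4116, 0.1269]), np.float64(0.002359007357532634))
tare [0.5056 0.18   0.02  ] [0.5059 0.1834 0.02  ] [0.5008 0.1805 0.02  ]
power [0.5062 0.2094 0.02  ] [0.505  0.2128 0.02  ] [0.5004 0.211  0.02  ]
70 [  7   6  22  18 248] [472.4032 126.5685] [0.5055 0.2105 0.02  ]
70 [ 36  17  22  17 239] [501.2552 137.3347] [0.5065 0.1807 0.02  ]
90 [  6   5  24  20 278] [472.3669 126.464 ] [0.5056 0.2106 0.02  ]
90 [ 35  16  23  19 278] [501.3201 137.3777] [0.5065 0.1807 0.02  ]
```

Run:
```python
from h import *
rel([(.4687,.4003,.2),(.4687,.4003,.115)],20)
```

```text
t 2.6667 pos [0.4001001  0.31748782 0.29969871] yaw 20.86927710093372 tilt [-4.36365205e-04 -4.11369705e-04 -9.99999820e-01] F [-0.23963713 -0.47526812  0.61731486] q6 1.6785972534644393
  to (0.4687, 0.4003, 0.2) cm [ 9.37 -5.3   9.96] ('rz(deg)', np.float64(0.87))
  to (0.4687, 0.4003, 0.115) cm [ 9.37 -5.3  18.46] ('rz(deg)', np.float64(0.87))
```

Emit:
arm_command:
  series: [3,-2,3,0,0,2,1,6,-4,6,0,0,2,1,9.4,-5.3,9,0,0,2,1,9.4,-5.3,10,0,0,2,1,9.4,-5.3,10,0,0,2,1,9.4,-5.3,10,0,0,2,1,9.4,-5.3,10,0,0,2,1]

```text
time: 3.25
eef_pos: [0.4704, 0.3979, 0.201]
tcp_rot: [0.987, 0.162, 0.0, 0.0]
contact_force: [-0.5, 0.2, -0.7]
opening: -0.0
finger_force: 0.0
```

Run:
```python
from h import *
c=wrist('w3')
cv2.imwrite('pics/w3c.png',c['color'][0:480,120:520])
rel([(.4687,.4003,.2),(.4687,.4003,.115)],20)
```

```text
t 3.3 pos [0.47045812 0.39828854 0.20201854] yaw 18.62449610855692 tilt [ 0.00235096  0.00113496 -0.99999659] F [-0.77309157  0.83537115  0.88761805] q6 1.7840086293863238
  to (0.4687, 0.4003, 0.2) cm [-0.1  -0.25  0.2 ] ('rz(deg)', np.float64(-1.38))
  to (0.4687, 0.4003, 0.115) cm [-0.12 -0.24  8.7 ] ('rz(deg)', np.float64(-1.38))
```

View pics/w3c.png

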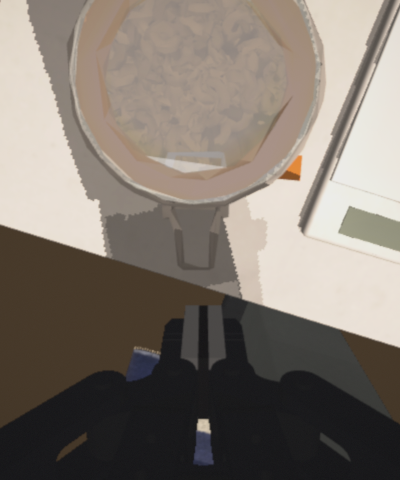

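The fingertips are behind the lever at column 203, and the lever tip is at (197,268), about 3 mm to the left. I'll correct that and descend.

Emit:
arm_command:
  series: [-0.1,-0.3,3,0,0,0,1,-0.1,-0.3,4.5,0,0,0,1,-0.1,-0.3,5.3,0,0,0,1,-0.1,-0.3,6,0,0,0,1,-0.1,-0.3,6.7,0,0,0,1,-0.1,-0.3,7.4,0,0,0,1,-0.1,-0.3,8,0,0,0,1,-0.1,-0.3,8.6,0,0,0,1,-0.1,-0.3,8.6,0,0,0,1]

```text
time: 4.05
eef_pos: [0.467, 0.4015, 0.113]
tcp_rot: [0.987, 0.163, -0.0, 0.0]
contact_force: [0.5, -0.6, -0.2]
opening: 0.003
finger_force: 0.0
```

Run:
```python
from h import *
C=np.array([.552,.429]);u=np.array([.946,.326])
rel([(*(C-r*u),.115) for r in(.082,.079,.076)],19)
```

```text
t 4.05 pos [0.46703342 0.40150709 0.11302011] yaw 18.72269747494339 tilt [-7.48289683e-04 -3.77509574e-04 -9.99999649e-01] F [ 0.50762287 -0.56339001 -0.22308486] q6 1.7894865727091538
  to (np.float64(0.47442800000000007), np.float64(0.402268), 0.115) cm [ 0.72  0.17 -0.2 ] ('rz(deg)', np.float64(-0.28))
  to (np.float64(0.4772660000000001), np.float64(0.403246), 0.115) cm [ 1.02  0.16 -0.2 ] ('rz(deg)', np.float64(-0.28))
  to (np.float64(0.4801040000000001), np.float64(0.40422399999999997), 0.115) cm [ 1.32  0.16 -0.2 ] ('rz(deg)', np.float64(-0.28))
```

Emit:
arm_command:
  series: [0.3,0.1,0,0,0,0,1,0.6,0.1,0,0,0,0,1,0.8,0.1,0,0,0,0,1,0.9,0.1,0,0,0,0,1,1.0,0.1,0,0,0,0,1,1.0,0.1,0,0,0,0,1,1.0,0.1,0,0,0,0,1]

```text
time: 4.63
eef_pos: [0.4771, 0.4042, 0.1139]
tcp_rot: [0.987, 0.163, -0.0, -0.0]
contact_force: [-1.7, -0.5, -0.7]
opening: 0.0
finger_force: 0.8
```

Run:
```python
from h import *
from plant import vision
import pickle
rel([])
d=vision.read_camera('scene');pickle.dump(d,open('s2.pkl','wb'))
c=wrist('w4')
a=cv2.resize(d['color'][280:380,180:300],None,fx=4,fy=4,interpolation=cv2.INTER_CUBIC)
b=cv2.resize(c['color'][90:390,200:440],None,fx=4/3,fy=4/3)
cv2.imwrite('pics/s2.png',np.hstack([a,b]))
```

```text
t 4.6333 pos [0.47713767 0.40421439 0.11393901] yaw 18.723961993122657 tilt [-1.90096847e-04  2.74137751e-04 -9.99999944e-01] F [-1.70036284 -0.54773015 -0.6795993 ] q6 1.7844588117656834
```

View pics/s2.png

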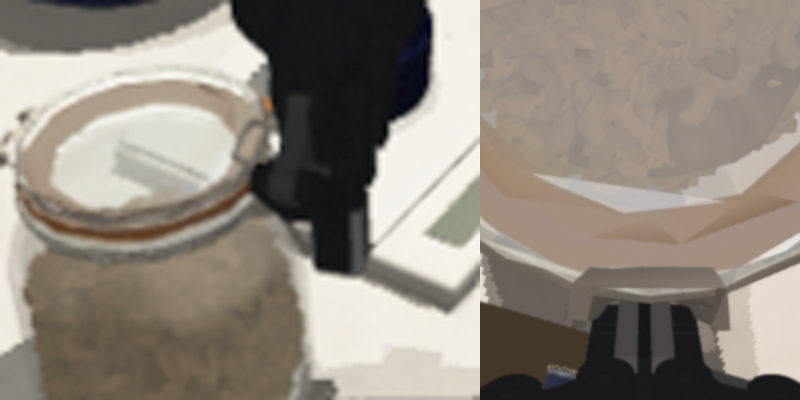

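The left half (scene) shows the fingers against the jar front with a wire loop at about (250,140). In the right half (wrist) the lever is hidden behind the fingertips at (650,300). The 1.7 N of contact came at the expected shut position. I'll nudge 1 mm more, then back off and look.

Emit:
arm_command:
  series: [0.1,0,0,0,0,0,1,0.1,0,0,0,0,0,1]

```text
time: 4.9
eef_pos: [0.478, 0.4044, 0.1142]
tcp_rot: [0.987, 0.163, -0.0, 0.0]
contact_force: [-2.5, -0.2, -0.2]
opening: -0.003
finger_force: 1.3
```

Emit:
arm_command:
  series: [-1,0,0,0,0,0,1,-3,0,0,0,0,0,1,-5,0,-3,0,0,0,1,-5,3,-6,0,0,0,1,-5,6,-8,0,0,0,1,-5,9,-8,0,0,0,1,-5,9,-8,0,0,0,1]

```text
time: 5.48
eef_pos: [0.4623, 0.3004, 0.1972]
tcp_rot: [0.987, 0.161, 0.004, 0.0]
contact_force: [-0.1, 0.6, -0.3]
opening: -0.001
finger_force: 0.0
```

Run:
```python
from h import *
from plant import vision
import pickle
rel([(.505,.180,.12),(.505,.180,.045)],0)
d=vision.read_camera('scene');pickle.dump(d,open('s3.pkl','wb'))
c=wrist('w5')
a=cv2.resize(d['color'][280:380,180:300],None,fx=4,fy=4,interpolation=cv2.INTER_CUBIC)
b=cv2.resize(c['color'][0:200,100:300],None,fx=2,fy=2)
cv2.imwrite('pics/s3.png',np.hstack([a[:400],b]))
```

```text
t 5.4833 pos [0.46228924 0.30038646 0.19724899] yaw 18.547730203148802 tilt [ 7.71870928e-03  8.78852094e-04 -9.99969824e-01] F [-0.07930557  0.64312797 -0.32726478] q6 1.6411418494392755
  to (0.505, 0.18, 0.12) cm [ 0.16 12.76  7.75] ('rz(deg)', np.float64(18.55))
  to (0.505, 0.18, 0.045) cm [ 0.1  12.75 15.25] ('rz(deg)', np.float64(18.55))
```

View pics/s3.png

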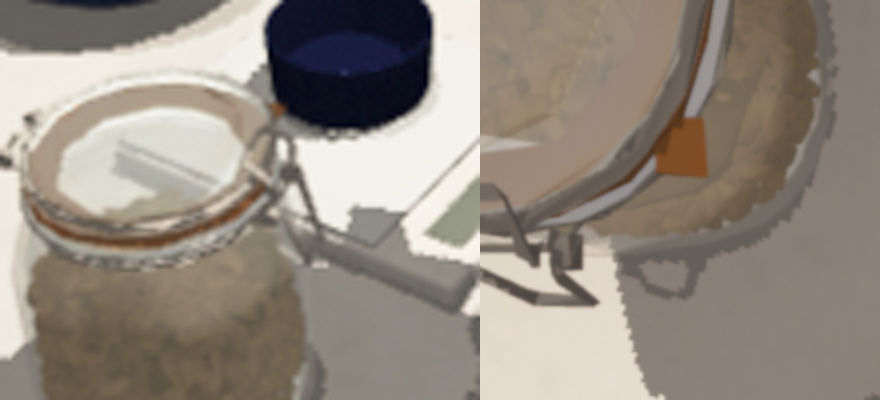

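The wire bail now lies over the lid and the lever hangs down (left half, tip near (310,260)). I'll check that against projections for several lever angles, and check whether the jar moved.

Run:
```python
from h import *
import pickle
np.set_printoptions(precision=1,suppress=True)
d0=pickle.load(open('cams.pkl','rb'))['scene'];s=pickle.load(open('s3.pkl','rb'));w=pickle.load(open('w5.pkl','rb'))
u=np.array([.946,.326,0]);l=np.array([-.326,.946,0])
H=np.array([.502,.412,.1275])
pr=lambda c,p:cv2.projectPoints(np.array([p]),c['rvec'],c['tvec'],c['K'],None)[0][0,0]
for th in(0,.2,.4,.7):
    ph=th+.38; m=H-u*.030*np.sin(ph)-np.array([0,0,.030*np.cos(ph)])
    for k in(.012,-.012): print(th,k,'scene crop',(pr(s,m+l*k)-[180,280])*4,'wrist crop',(pr(w,m+l*k)-[100,0])*2+[400+80,0])
print('hinge',(pr(s,H)-[180,280])*4,(pr(w,H)-[100,0])*2+[480,0])
# jar motion between images: phase shift of jar base and lid patches
for n,(y0,y1,x0,x1) in dict(lid=(300,345,182,240),body=(345,400,185,245)).items():
    a=[cv2.cvtColor(i['color'],cv2.COLOR_BGR2GRAY)[y0:y1,x0:x1].astype(np.float32) for i in(d0,s)]
    print(n,cv2.phaseCorrelate(a[0],a[1],cv2.createHanningWindow((x1-x0,y1-y0),cv2.CV_32F)))
```

```text
0 0.012 scene crop [290.1 268. ] wrist crop [520.2 287.8]
0 -0.012 scene crop [309. 230.] wrist crop [613.4 287. ]
0.2 0.012 scene crop [302.2 264.8] wrist crop [518.5 310.1]
0.2 -0.012 scene crop [320.8 226.9] wrist crop [612.2 309.3]
0.4 0.012 scene crop [312.7 259.6] wrist crop [514.7 330.4]
0.4 -0.012 scene crop [331.  221.6] wrist crop [609.2 329.6]
0.7 0.012 scene crop [324.6 248.1] wrist crop [504.7 356.3]
0.7 -0.012 scene crop [342.7 210.3] wrist crop [601.6 355.5]
hinge [270.8 192.4] [508.6 247.6]
lid ((-0.09591032899373886, 0.6723070560188411), 1.0264890737886783)
body ((-0.2657192366103516, -0.024494172167983663), 1.0292368359035915)
```

Run:
```python
from h import *
import pickle
w=pickle.load(open('w5.pkl','rb'));s=pickle.load(open('s3.pkl','rb'))
g=cv2.cvtColor(w['color'],cv2.COLOR_BGR2GRAY)
print('wrist x96..168 step3, y120..165');
for y in range(118,165,2): print(y,' '.join('%3d'%v for v in g[y,78:170:4]))
g=cv2.cvtColor(s['color'],cv2.COLOR_BGR2GRAY)
print('scene');
for y in range(328,352): print(y,' '.join('%3d'%v for v in g[y,244:268]))
```

```text
wrist x96..168 step3, y120..165
118  84  77  68  73 202 184 191 177 151 127  97 106 170 165 111  92 117  76  89 155 157 140 135
120  82  79  69  68 214 206 187 191 197 195  97  81 197 160  94 109 119  76  84 160 165 166 137
122  81  84  75  93 169 131 130 125 130 130  97  86  95  87  84 112 117  78  80 182 183 186 138
124  81  78  77  79 159 100 101 102 103 104  97  95  68  88  88  95 114  79  81 205 200 190 155
126 126 118 102 103 148 168 167 167 167 167 111  96  68 143 145  81 112  81  80 200 200 197 163
128 131 125 103 102 215 217 216 216 216 216 179  97  77 182 180  81 109  79  82 209 204 199 167
130 128 122 112 130 186 217 216 216 217 217 216 175  87 183 168  79 107  75  83 217 217 218 179
132 128 121 120 134 132 183 216 217 217 217 216 216  93 184 182  81 105  72  84 218 217 218 217
134 158 142 145 134 138 128 159 217 217 216 217 216 193 209 209 102  94  86 103 217 217 217 217
136 215 213 166 146 140 138  82 152 216 216 216 217 218 218 215  99 128 206 215 217 217 217 215
138 217 217 217 194 139 129  87  79 145 214 216 216 217 218 217  79  73 207 217 216 218 218 215
140 217 217 
[... 2941 characters left out ...]

345 127 127 126 124 121 117 121 127 129 146 166 149  95 101 149 164 160 157 112 106  98  99 100 101
346 128 128 127 124 120 116 117 120 125 130 131 130 119 124 180 190 180 192 138 128 113 107  98  98
347 128 128 126 124 118 113 113 117 118 125 131 136 141 139 137 135 135 137 138 138 138 128 112 106
348 127 127 125 122 117 110 113 114 111 119 131 136 140 139 137 137 137 138 138 137 138 138 137 127
349 125 125 124 121 115 111 114 110 103 114 131 137 139 138 135 136 136 138 137 138 138 138 138 138
350 130 128 124 118 111 108 108 100  99 115 129 136 140 138 136 136 136 137 138 138 138 138 137 137
351 135 130 120 113 105 102 103  99 104 120 129 135 140 138 135 136 137 137 138 138 138 137 137 137
```

Run:
```python
from h import *
import pickle
np.set_printoptions(precision=4,suppress=True)
w=pickle.load(open('w5.pkl','rb'));s=pickle.load(open('s3.pkl','rb'))
C=np.array([.552,.429]);u=np.array([.946,.326])
for a,b in[((142,149.5),(257.8,340)),((126,150),(256.5,345)),((157,150),(259,335))]:
    p,e=tri(w,a,s,b);print(p,e,'r',(C-p[:2])@u)
p=onz(w,(142,149.5),.1);print('w@.1',p,(C-p[:2])@u,'s@.1',(C-onz(s,(257.8,340),.1)[:2])@u)
```

```text
[0.4885 0.4061 0.1041] 0.002358306303773149 r 0.06756622877272307
[0.4849 0.4147 0.1014] 0.002686870324013866 r 0.06816936274791638
[0.4916 0.398  0.1074] 0.0016889906060597885 r 0.06722182748827378
w@.1 [0.4884 0.4084 0.1   ] 0.0668587375025947 s@.1 0.0670448234218847
```

The measured tip radius is about 67 mm against 64 to 65 expected, so it is shut or nearly so. I'll push once more, a little more firmly, to be sure.

Emit:
arm_command:
  series: [0,-4,0,0,0,0,1,0,-8,0,0,0,0,1,0,-9,4,0,0,0,1,0,-9,8,0,0,0,1,2,-9,8,0,0,0,1,4,-9,8,0,0,0,1,4.6,-9,8,0,0,0,1,4.9,-9,8,0,0,0,1,5.0,-9,8,0,0,0,1,5.0,-9,8,0,0,0,1]

```text
time: 6.42
eef_pos: [0.477, 0.4046, 0.1139]
tcp_rot: [0.987, 0.163, -0.001, 0.0]
contact_force: [-2.4, -0.2, -1.2]
opening: -0.003
finger_force: 1.1
```

Emit:
arm_command:
  series: [0.05,0,0,0,0,0,1,0.1,0,0,0,0,0,1,0.1,0,0,0,0,0,1]

```text
time: 6.67
eef_pos: [0.478, 0.4046, 0.1145]
tcp_rot: [0.987, 0.163, -0.001, 0.0]
contact_force: [-4.4, -1.4, 1.7]
opening: -0.001
finger_force: 2.7
```

Emit:
arm_command:
  series: [-1,0,0,0,0,0,1,-3,0,0,0,0,0,1,-5,1,-3,0,0,0,1,-5,4,-6,0,0,0,1,-5,8,-6,0,0,0,1,-5,12,-6,0,0,6,1,-5,16,-5,0,0,12,1,-5,19,-3,0,0,18,1,-5,21.6,-1,0,0,18.5,1,-5,21.6,-0.5,0,0,18.5,1]

```text
time: 7.5
eef_pos: [0.5011, 0.18, 0.1168]
tcp_rot: [1.0, -0.0, -0.0, 0.001]
contact_force: [0.1, -0.2, -0.3]
opening: 0.003
finger_force: 0.0
```

Run:
```python
from h import *
np.set_printoptions(precision=4,suppress=True)
rel([(.505,.178,.06),(.505,.178,.038)],0)
c=wrist('w6')
g=cv2.cvtColor(c['color'],cv2.COLOR_BGR2GRAY)
n,l,st,cc=cv2.connectedComponentsWithStats((g<80).astype(np.uint8))
for i in range(1,n):
    if 80<st[i,4]<20000: print(st[i],cc[i],onz(c,cc[i],.02))
```

```text
t 7.5 pos [0.5011 0.18   0.1168] yaw -0.04311930880282028 tilt [-0.0004 -0.0019 -1.    ] F [ 0.1079 -0.2255 -0.3374] q6 1.7278048747884673
  to (0.505, 0.178, 0.06) cm [0.4  0.19 5.68] ('rz(deg)', np.float64(-0.04))
  to (0.505, 0.178, 0.038) cm [0.4  0.19 7.88] ('rz(deg)', np.float64(-0.04))
[303 235  36  25 786] [320.3359 247.1539] [0.5071 0.1807 0.02  ]
[250 237  37  25 847] [267.66   249.1133] [0.506  0.2102 0.02  ]
[207 244  19  25 370] [216.3595 257.5405] [0.501  0.2393 0.02  ]
[432 244  70  65 484] [455.814  265.1736] [0.4961 0.1039 0.02  ]
[447 260  53  52 460] [480.5413 292.3891] [0.4791 0.0878 0.02  ]
[509 270  36   8 149] [526.8255 273.3557] [0.491  0.0628 0.02  ]
[446 291  88  62 670] [484.8552 316.8627] [0.4632 0.0833 0.02  ]
[459 326  80  34 599] [506.207  348.6444] [0.4414 0.0677 0.02  ]
```

The keys measure (0.507,0.181) for tare and (0.506,0.210) for power. I'll press at (0.506,0.178).

Emit:
arm_command:
  series: [0.5,0.2,3,0,0,0,1,0.5,0.2,5.5,0,0,0,1,0.5,0.2,6.8,0,0,0,1,0.5,0.2,7.4,0,0,0,1,0.5,0.2,7.7,0,0,0,1,0.5,0.2,7.9,0,0,0,1,0.5,0.2,7.9,0,0,0,1]

```text
time: 8.13
eef_pos: [0.5069, 0.1828, 0.0411]
tcp_rot: [1.0, 0.002, 0.001, -0.0]
contact_force: [-0.3, -0.6, -0.3]
opening: 0.0
finger_force: 0.0
```

Emit:
arm_command:
  series: [0,0,0.1,0,0,0,1,0,0,0.2,0,0,0,1,0,0,0.2,0,0,0,1]

```text
time: 8.38
eef_pos: [0.5065, 0.1823, 0.0387]
tcp_rot: [1.0, 0.002, 0.001, -0.0]
contact_force: [-0.2, -0.9, -0.8]
opening: 0.002
finger_force: 0.0
```

It reads y at 0.182, 4 mm left of where I want it, so I'll lift slightly, shift right, and press on.

Emit:
arm_command:
  series: [0,0,-0.4,0,0,0,1,0,0.4,-0.4,0,0,0,1,0,0.4,-0.1,0,0,0,1,0,0.4,0.1,0,0,0,1,0,0.4,0.2,0,0,0,1,0,0.4,0.2,0,0,0,1]

```text
time: 8.88
eef_pos: [0.5066, 0.1779, 0.0372]
tcp_rot: [1.0, 0.002, -0.0, 0.0]
contact_force: [-3.6, -1.8, 8.4]
opening: 0.004
finger_force: 4.4
```

```bash
python3 -c "
from h import *
rel([])"
```

```text
t 8.8833 pos [0.50656322 0.17792342 0.03720318] yaw 0.24006004430759098 tilt [-4.85445610e-04 -6.27801811e-04 -9.99999685e-01] F [-3.5987842  -1.76464828  8.41080707] q6 1.7160647109092981
```

Emit:
arm_command:
  series: [0,0,0.1,0,0,0,1,0,0,0.1,0,0,0,1]

```text
time: 9.05
eef_pos: [0.5066, 0.1779, 0.0371]
tcp_rot: [1.0, 0.002, -0.001, 0.0]
contact_force: [-5.7, -2.2, 14.2]
opening: -0.004
finger_force: 7.2
```

Emit:
arm_command:
  series: [0,0,-0.5,0,0,0,1,0,0,-2,0,0,0,1,0,0,-5,0,0,0,1,0,0,-9,0,0,0,1,0,0,-13,0,0,0,1,0,4,-15,0,0,0,1,2,8,-15,0,0,0,1,3,12,-15,0,0,0,1,3,14,-15,0,0,0,1,3,14,-15,0,0,0,1]

```text
time: 9.88
eef_pos: [0.5373, 0.0342, 0.1851]
tcp_rot: [1.0, -0.0, 0.0, 0.001]
contact_force: [0.6, 0.5, -0.7]
opening: -0.0
finger_force: 0.0
```

Run:
```python
from h import *
from plant import vision
import pickle
np.set_printoptions(precision=4,suppress=True)
c=wrist('w7')
rel([],0)
hsv=cv2.cvtColor(c['color'],cv2.COLOR_BGR2HSV)
m=cv2.inRange(hsv,(20,150,120),(32,255,255))
n,l,st,cc=cv2.connectedComponentsWithStats(m)
for i in range(1,n):
    if st[i,4]>150:
        q=np.array(np.where(l==i)).T[:,::-1].astype(np.float32); (x,y),r=cv2.minEnclosingCircle(q)
        p=onz(c,(x,y),.1);print(st[i],cc[i],(x,y,r),p);rel([(p[0],p[1],.17),(p[0],p[1],.154)],0)
d=pickle.load(open('cams.pkl','rb'))
for n in('scene','top'):
    s=vision.read_camera(n);pickle.dump(s,open(n+'4.pkl','wb'))
    a,b=[cv2.cvtColor(i['color'],cv2.COLOR_BGR2GRAY).astype(np.float32) for i in(d[n],s)]
    for k,(y0,y1,x0,x1) in ({'lid':(300,345,182,240),'body':(345,400,185,245),'dish':(275,310,245,290)} if n=='scene' else {'jar':(205,265,120,190),'dish':(200,245,215,262)}).items():
        print(n,k,cv2.phaseCorrelate(a[y0:y1,x0:x1],b[y0:y1,x0:x1],cv2.createHanningWindow((x1-x0,y1-y0),cv2.CV_32F)))
```

```text
t 9.9333 pos [0.5368 0.0362 0.1847] yaw -0.012275431931893436 tilt [-0.0005  0.0001 -1.    ] F [-0.3996  0.8275 -0.6089] q6 1.4495636535131464
[ 425    0   93   66 2569] [467.8178  34.617 ] (472.0, 18.827272415161133, 48.4026985168457) [ 0.6556 -0.0332  0.1   ]
t 9.9333 pos [0.5368 0.0362 0.1847] yaw -0.012275431931893436 tilt [-0.0005  0.0001 -1.    ] F [-0.3996  0.8275 -0.6089] q6 1.4495636535131464
  to (np.float64(0.6556113077224754), np.float64(-0.033224861063379234), 0.17) cm [11.89  6.94  1.46] ('rz(deg)', np.float64(-0.01))
  to (np.float64(0.6556113077224754), np.float64(-0.033224861063379234), 0.154) cm [11.89  6.94  3.06] ('rz(deg)', np.float64(-0.01))
scene lid ((-0.1491486995299134, 0.6775581573997016), 1.0467355163009078)
scene body ((-0.27061133730196474, 0.010039606233764431), 0.9922752483685812)
scene dish ((0.35382310362981073, -0.09648064679234736), 0.8116276069923684)
top jar ((-0.22486235719243552, 0.08874271537500533), 0.9784941969094453)
top dish ((0.08053025143811254, 0.4356337433211799), 0.8934558707254904)
```

The jar and dish have not moved. The press bottomed out firmly at 14 N. I'll re-check the lever in the new scene image and centre on the yellow cap.

Emit:
arm_command:
  series: [2,3,-4,0,0,0,1,4,6,-6,0,0,0,1,5,7,-6,0,0,0,1,5,7,-6,0,0,0,1,5,7,-6,0,0,0,1]

```text
time: 10.45
eef_pos: [0.5873, -0.0308, 0.2451]
tcp_rot: [1.0, 0.002, 0.0, -0.0]
contact_force: [0.5, -0.3, -0.1]
opening: -0.001
finger_force: 0.0
```

Run:
```python
from h import *
import pickle
np.set_printoptions(precision=4,suppress=True)
g=[cv2.cvtColor(pickle.load(open(f,'rb'))['color'],cv2.COLOR_BGR2GRAY).astype(int) for f in('s3.pkl','scene4.pkl')]
for y in range(328,348,1): print(y,' '.join('%3d'%v for v in g[1][y,244:268]))
c=wrist('w8')
hsv=cv2.cvtColor(c['color'],cv2.COLOR_BGR2HSV)
m=cv2.inRange(hsv,(20,150,120),(32,255,255))
n,l,st,cc=cv2.connectedComponentsWithStats(m)
for i in range(1,n):
    if st[i,4]>400:
        q=np.array(np.where(l==i)).T[:,::-1].astype(np.float32); (x,y),r=cv2.minEnclosingCircle(q)
        p=onz(c,(x,y),.1);print(st[i],cc[i],(x,y,r),p);rel([(p[0],p[1],.17),(p[0],p[1],.154)],0)
```

```text
328  70 103 118  94  98 153 174 191 228 232 218 160 136 195 236 240 241 241 241 241 241 241 241 241
329 106 149 153 109  88 138 178 192 221 229 223 183 135 173 224 241 240 240 240 241 241 241 241 241
330 149 162 143 112  97 142 180 196 218 230 231 208 145 162 220 241 241 240 241 241 240 241 241 241
331 163 125 110 129 130 151 174 181 207 229 230 219 165 128 195 236 241 241 241 240 240 240 240 241
332 130  96 102 156 192 171 148 148 173 208 222 226 198 133 170 224 240 240 241 241 241 241 241 241
333 105  88 113 165 193 178 147 144 150 157 179 202 189 142 153 220 240 240 240 240 240 241 241 241
334  89  88  88  89 122 145 130 141 159 169 179 162 124 104 117 192 236 241 240 240 240 240 241 241
335  98  91  88  88  91 119 130 122 146 179 213 195 154 137 108 143 199 227 235 241 241 240 240 241
336 113 108 107 109 111 129 137 121 129 157 181 187 196 192 133 103 113 137 191 225 232 239 241 240
337 128 130 135 139 143 145 144 126 114 143 156 154 155 178 162 112 127 132 115 123 171 217 229 237
338 129 128 128 128 134 140 141 132 113 119 144 138 124 127 130 110 120 151 156 141 123 126 153 204

[... 717 characters left out ...]
23 120 116 118 124 146 165 177 181 161 203 237 236 236 222 185 178 147 107  99  99
347 128 129 127 124 120 114 115 118 129 155 174 193 204 223 237 236 236 237 238 239 223 178 148 107
[ 293   88   66   69 2024] [325.7204 121.1566] (325.5, 122.13235473632812, 34.1653938293457) [ 0.6584 -0.0327  0.1   ]
t 10.5 pos [ 0.5864 -0.0302  0.244 ] yaw 0.289559406403271 tilt [-0.002   0.0011 -1.    ] F [ 0.4574  0.7882 -0.7464] q6 1.3411929108799985
  to (np.float64(0.6584150439879203), np.float64(-0.032654959523837485), 0.17) cm [7.22 0.29 7.39] ('rz(deg)', np.float64(0.29))
  to (np.float64(0.6584150439879203), np.float64(-0.032654959523837485), 0.154) cm [7.22 0.3  8.99] ('rz(deg)', np.float64(0.29))
```

The lever's pixels are the same before and after the firmer push, so it is at its stop. Now I'll point at the yellow cap.

Emit:
arm_command:
  series: [3,0.1,0,0,0,0,1,6,0.2,1,0,0,0,1,7.1,0.3,3,0,0,0,1,7.1,0.3,5.5,0,0,0,1,7.1,0.3,7.5,0,0,0,1,7.1,0.3,8.5,0,0,0,1,7.1,0.3,9,0,0,0,1,7.1,0.3,9,0,0,0,1,7.1,0.3,9,0,0,0,1]

```text
time: 11.25
eef_pos: [0.6581, -0.0337, 0.1558]
tcp_rot: [1.0, 0.002, 0.0, 0.0]
contact_force: [0.5, -0.4, 0.7]
opening: -0.003
finger_force: 0.0
```

Run:
```python
from h import *
np.set_printoptions(precision=4,suppress=True)
c=wrist('w9')
hsv=cv2.cvtColor(c['color'],cv2.COLOR_BGR2HSV)
m=cv2.inRange(hsv,(20,150,120),(32,255,255))
n,l,st,cc=cv2.connectedComponentsWithStats(m)
for i in range(1,n):
    if st[i,4]>400:
        q=np.array(np.where(l==i)).T[:,::-1].astype(np.float32); (x,y),r=cv2.minEnclosingCircle(q)
        p=onz(c,(x,y),.1);print(st[i],cc[i],(x,y,r),p);rel([(p[0],p[1],.154)],0)
```

```text
[342 266  22  53 747] [352.5997 291.2048] (351.5, 292.0, 27.354257583618164) [ 0.6562 -0.0477  0.1   ]
t 11.3 pos [ 0.6586 -0.0339  0.1567] yaw 0.2574017969847968 tilt [ 0.0024 -0.0004 -1.    ] F [ 0.6673 -0.1334 -0.176 ] q6 1.361141673357362
  to (np.float64(0.6561700095902878), np.float64(-0.04768554613935614), 0.154) cm [-0.25  1.37  0.27] ('rz(deg)', np.float64(0.26))
```

Emit:
arm_command:
  series: [0,0,0,0,0,0,1,0,0,0,0,0,0,1,0,0,0,0,0,0,1,0,0,0,0,0,0,1,0,0,0,0,0,0,1,0,0,0,0,0,0,1,0,0,0,0,0,0,1,0,0,0,0,0,0,1,0,0,0,0,0,0,1,0,0,0,0,0,0,1]

```text
time: 12.13
eef_pos: [0.6579, -0.0343, 0.155]
tcp_rot: [1.0, 0.002, -0.0, -0.0]
contact_force: [-0.3, -0.1, -0.1]
opening: 0.001
finger_force: 0.0
```

Emit:
arm_command:
  series: [0,0,0,0,0,0,1,0,0,0,0,0,0,1,0,0,0,0,0,0,1,0,0,0,0,0,0,1,0,0,0,0,0,0,1,0,0,0,0,0,0,1,0,0,0,0,0,0,1,0,0,0,0,0,0,1,0,0,0,0,0,0,1,0,0,0,0,0,0,1]

```text
time: 12.97
eef_pos: [0.658, -0.0342, 0.155]
tcp_rot: [1.0, 0.002, -0.0, 0.0]
contact_force: [0.5, 0.2, 0.6]
opening: 0.001
finger_force: 0.0
```

Emit:
arm_command:
  series: [0,0,0,0,0,0,1,0,0,0,0,0,0,1,0,0,0,0,0,0,1,0,0,0,0,0,0,1,0,0,0,0,0,0,1,0,0,0,0,0,0,1,0,0,0,0,0,0,1,0,0,0,0,0,0,1,0,0,0,0,0,0,1,0,0,0,0,0,0,1]

```text
time: 13.8
eef_pos: [0.658, -0.0342, 0.155]
tcp_rot: [1.0, 0.002, -0.0, 0.0]
contact_force: [0.1, -0.4, 0.2]
opening: 0.002
finger_force: 0.0
```

Emit:
arm_command:
  series: [0,0,0,0,0,0,1,0,0,0,0,0,0,1,0,0,0,0,0,0,1,0,0,0,0,0,0,1,0,0,0,0,0,0,1,0,0,0,0,0,0,1,0,0,0,0,0,0,1,0,0,0,0,0,0,1,0,0,0,0,0,0,1,0,0,0,0,0,0,1]

```text
time: 14.63
eef_pos: [0.658, -0.0343, 0.155]
tcp_rot: [1.0, 0.002, -0.0, -0.0]
contact_force: [0.3, -0.9, 0.1]
opening: -0.0
finger_force: 0.0
```

Emit:
arm_command:
  series: [0,0,0,0,0,0,1,0,0,0,0,0,0,1,0,0,0,0,0,0,1,0,0,0,0,0,0,1,0,0,0,0,0,0,1,0,0,0,0,0,0,1,0,0,0,0,0,0,1,0,0,0,0,0,0,1]

```text
time: 15.3
eef_pos: [0.6579, -0.0343, 0.155]
tcp_rot: [1.0, 0.002, -0.0, 0.0]
contact_force: [1.0, 0.7, -0.8]
opening: -0.0
finger_force: 0.0
```

```bash
python3 -c "
from h import *
rel([])
from plant import ctrl
print(ctrl.sign_off())"
```

```text
t 15.3 pos [ 0.65793468 -0.03427938  0.15503808] yaw 0.2299334217766568 tilt [-5.43247882e-05 -4.36514140e-05 -9.99999998e-01] F [ 0.96981129  0.71959387 -0.79582454] q6 1.3610184565889372
the job is handed in; nothing more can be done
None
```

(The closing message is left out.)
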